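Set the blank suction selector by clicks and start the dust extractor

TASK

Set the dust-extraction controller on the conservation bench for cleaning the old theatre model: gently turn its blank round selector anticlockwise (seen from above) all the way to its end stop, then clockwise by exactly three clicks, counted by feel, and let go of it. Then press the round start button fully and gently, and let it come back up. Do not strain the selector against its stop, do not press start at any other setting, and leave the things lying around where they are.

Things in the scene. Friction and masses are not known exactly. Their poses are not given: they have to be found in the camera images.
- extractor: The controller, fixed to the bench: grey box 220 (x) x 320 (y) x 100 mm high, red side plates, black hose port on the far side. Origin: centre of its underside, z up, front to its own -x. On its flat top, in its own x, y: selector at (-35, 80) mm, start button at (-35, -75), a fixed black fuse cap (26 mm wide, 10 mm high) at (75, -115). Other screws and plates are flat.
- selector_axis (a point): Point on the selector's upright axis, 26 mm above the controller's top, a good height to grip. It does not turn with the knob; its axes are the controller's. The selector is a blank, black, finely ribbed round knob 40 mm wide, from 3 to 39 mm above the controller's top, on a flat 60 mm aluminium disc. It turns about the vertical between two end stops about 155 degrees apart, with six clicks.
- selector_top (a point): Centre of the selector's top face, fixed to the box. Clicks are spring detents UNEVENLY spaced, 15 to 32 degrees apart: turning out of one, the torque rises at once to 0.15-0.5 N m, falls to about nothing (within 0.1) half way to the next, then reverses as much while the knob snaps in. Let go, it settles in the nearest click. It starts one to five clicks clockwise of the anticlockwise stop; which one is unknown.
- selector_foot (a point): Point on the selector's axis, level with the controller's top, fixed to the box. The anticlockwise stop is itself a resting place, 0 clicks; the first click is the next one clockwise from it. At either end stop the knob gives springily, 1 rad per 3 N m, and the torque only climbs; pushing a stop with more than 0.7 N m (0.23 rad too far) strains it and fails the job.
- start (a joint): Travel of the round aluminium start button (28 mm wide), spring-loaded, pressed straight down: 0 is up, 0.006 m fully down (about 5 N); counts as pressed beyond 0.004.
- start_top (a point): Centre of the start button's top face.
- loupe: Bystander: loose aluminium round loupe with a waist, 38 mm wide, 30 mm high, standing on the controller's top. Origin: centre of its underside.
- brush: Bystander: loose cleaning brush lying on the bench. Origin under its middle.
- nozzle: Bystander: loose black suction nozzle, 175 mm long, 28 mm thick, lying on the bench along its x axis. Origin under its middle.
- jar: Bystander: loose glass jar, 56 mm wide, 70 mm high. Origin: centre of its underside.
- plate: Bystander: loose dark metal plate, 85 x 60 x 7 mm, lying on the bench. Origin: centre of its underside.
- tweezers: Bystander: loose steel tweezers, 110 mm long along their x axis, lying on the bench. Origin under their middle.

How it is judged:
On the way, in this order (a step that is already met when the one before it is completed fails the run):
1. the selector is at its anticlockwise end stop (horizontal distance between selector_c0 and extractor_c1 below 0.003 m), for 0.1 s.
2. the selector rests at the third click from the stop, let go (horizontal distance between selector_c0 and extractor_c2 below 0.0045 m and contact force between the fingers and selector below 0.1 N), for 0.2 s.
3. the start button is pressed, with the selector at the third click (horizontal distance between selector_c0 and extractor_c2 below 0.0045 m and value of joint start above 0.004 m), for 0.04 s.
At the end, for the whole second after the job is handed in: The selector rests within 8 degrees of the third click from its anticlockwise stop and the start button is back up (less than 1 mm down) (horizontal distance between selector_c0 and extractor_c2 below 0.0045 m and value of joint start below 0.001 m); the robot touches nothing.
It fails at once if the selector is strained against an end stop with more than 0.7 N m (horizontal distance between bush_c1 and extractor_c3 above 0.007 m).
It fails at once if start is pressed at another setting than the third click (value of joint start above 0.003 m and not (horizontal distance between selector_c0 and extractor_c2 below 0.0045 m)).
It fails at once if the start button is pressed with more than 25 N (contact force between anything else and start above 25 N).
It fails at once if one of the loose things lying around is moved by more than 15 mm (distance of any of loupe, brush, nozzle, jar, plate, tweezers from where it was at the start of the episode above 0.015 m).
It also fails if it takes over 72 s, if anything falls off the work surface, if the arm or the gripper's body presses on something with over 40 N, if the wrist force passes 120 N, or if a joint passes its speed limit or range.

ROBOT

A 6-joint arm with a two-finger parallel gripper is mounted at the origin on the work surface. World frame = base frame: x ahead of the robot, y to its left, z up, the work surface at z = 0. Lengths are in m, angles in rad, forces in N, time in s.
With the tool pointing down it reaches from about 0.275 to 0.825 m from the base axis. Payload 4.9 kg.
Tool frame: the origin (TCP) lies between the finger pads; the fingertips stand 25 mm ahead of it and the grasp point (between the pads) lies 6 mm ahead of it; z points along the fingers, y is the line along which they close (so a half turn about z gives the same grasp; the last joint's range is limited). The gripper opens to 85 mm and grips with 20 to 120 N. Pads are 22 mm wide; open, the fingers measure 114 mm over their backs; the gripper's body (76 mm by 85 mm) begins 54 mm behind the grasp point. The pads swing forward as they close: fully open they stand 13 mm farther back than shut.
Start: joints at [0.988, 0.326, -0.193, 1.052, 0, 1.437], TCP at [0.239, 0.496, 0.256] pointing down, gripper open.
Joint ranges: [-2.65, 2.65], [-0.97, 1.79], [-1.3, 1.35], [-1.93, 2.1], [-1.47, 1.37], [-3.14, 3.14]. Speed limits (rad/s): [2.57, 2.57, 3.14, 3.14, 3.14, 3.14].

INTERFACE

Orientations are given as a unit quaternion [w, x, y, z].
In Python, from workcell import * gives the robot as it stands.
- The arm moves only by the tool drive_tool, never from a script. Its argument "targets" is a list of rows, each a list of 7 numbers: the shift along the world's x, y, z in m, then the turn, a rotation vector about the world's x, y, z in rad, then the opening, from 0 (shut) to 1 (fully open). A call has 1 to 12 rows; each row is the pose to reach, as a shift and turn from the pose commanded when the call began; what a row does not reach only later rows make up. A row lasts 1/12 s, in which the tool goes at most 41.7 mm and 7.16 degrees, less where a joint would pass 70% of its speed; a pose out of reach is approached as far as the arm can. A call with a gripper value outside its range is refused whole. The fingers move at their own pace and stop on an object; "force" is the grip in N (left out, the last holds). Time passes only in rows, so rows that repeat a pose let the fingers close. It gives the time, the measured TCP pose, the force, the opening and the grip force at its end, in the units of the state.
- state(): the state, without advancing time (a new reading comes with each control period).
- camera(name): name is "side" or "top"; returns a dict with "img" (400x640x3 uint8, red, green, blue), "depth" (400x640 float32, m along the optical axis (not along the pixel's ray), 0 where there is no reading), "fovy" (degrees; the focal length in pixels is half the picture's height over the tangent of half this angle, whatever the lens; pixels are square), "cx", "cy" (the principal point, pixels), "xyz" and "orientation" of the camera in the world. Camera axes: x right, y down, z forward; pixel columns grow to the right and rows downward; lengths in m; the calibration is good to about 2 mm. A picture is of the moment at which its call begins.
- finish_job(): hands the job in; it is judged then, once.
Trained networks look in a picture, given as the dict that the camera call returned (one of the last four; its "shot" number tells which), for a name from the list of things; names that differ only in an ending like _2 or _b are one class to them, and where a whole thing is asked for, a point or a joint stands for the part that bears it (a point fixed in the world has none). Each returns a list of dicts, best first, with "score" (0 to 1); they miss things now and then, are a little off and sometimes report something else, mostly with a low value. They report only what shows in the picture. A call takes as long as a camera call.
- recognise(picture, target): "bbox" ([centre column, centre row, width, height] in pixels, round what is visible of it).
- silhouettes(picture, target): "region" (400x640 bool, what is visible of it) and "bbox" ([centre column, centre row, width, height] in pixels, round what is visible of it).
The state is a dict: "clock": time; "joint_positions": joint angles; "joint_vel": joint speeds; "tau": joint torques, N m; "position": TCP position; "tool_rot": TCP orientation; "force": force on the tool from outside, world axes, zero at the start; "moment": the same for the moment, N m; "opening": finger opening in m; "grip_force": force on a finger pad.
Only numpy, scipy, OpenCV 4.12 (cv2) and the standard library are available. Lean on these libraries where they do the work, as an engineer would, in place of code of your own. Each camera call takes 0.05 s, during which the arm holds its last target. There are 200 camera calls.

## Working session

There is one attempt and no reset: what is moved stays moved. The work goes in short steps, Python scripts to look and compute and a tool call to move; the robot and the scene stay as the last step left them, time stands still between calls to the robot, and variables do not carry over. Pictures are saved under pics/ and viewed, at most 10 in all, crops included, and the job is handed in when it is done.

Besides the shell and the picture viewer there is one more tool, called after "Request:" as a command line: name --pt "numbers of a row" for each row, then --argument value for the rest. drive_tool: Moves the arm, as the interface text tells. Its arguments: {"type":"object","properties":{"targets":{"type":"array","items":{"type":"array","items":{"type":"number"}}},"force":{"type":"number"}},"required":["targets"]}

```bash
mkdir -p pics
cat > h.py <<'E'
from workcell import *
import numpy as np, cv2
from scipy.spatial.transform import Rotation as R
def cloud(c):
    f=200/np.tan(np.radians(c["fovy"])/2)
    v,u=np.mgrid[:400,:640]; d=c["depth"]
    p=np.stack([(u-c["cx"])/f*d,(v-c["cy"])/f*d,d],-1)
    q=c["orientation"]; r=R.from_quat([q[1],q[2],q[3],q[0]])
    return r.apply(p.reshape(-1,3)).reshape(400,640,3)+np.array(c["xyz"])
E
python3 - <<'E'
from h import *
s=state(); print({k:np.round(v,3).tolist() for k,v in s.items()})
ims=[]
for n in ["top","side"]:
    c=camera(n); P=cloud(c); print(n,c["xyz"],c["orientation"],c["fovy"])
    ims.append(c["img"])
    for t in ["extractor","selector_axis","start","loupe","jar","nozzle","brush","plate","tweezers"]:
        for r in silhouettes(c,t)[:2]:
            m=r["region"]&(c["depth"]>0)
            p=P[m]
            if len(p): print(t,round(r["score"],2),np.round(r["bbox"]).tolist(),np.round(np.median(p,0),3),np.round(np.percentile(p,2,axis=0),3),np.round(np.percentile(p,98,axis=0),3))
    np.save(n+"_P.npy",P)
cv2.imwrite("pics/a.png",cv2.cvtColor(np.vstack(ims)[:, :],cv2.COLOR_RGB2BGR)[:, :][::1][:800])
cv2.imwrite("pics/t.png",ims[0][...,::-1]);cv2.imwrite("pics/s.png",ims[1][...,::-1])
E
```

```text
{'clock': 0.0, 'joint_positions': [0.988, 0.327, -0.194, 1.052, 0.0, 1.437], 'joint_vel': [-0.002, 0.0, 0.001, -0.002, 0.001, -0.0], 'tau': [0.001, -44.339, 26.244, 0.016, 0.0, 0.0], 'position': [0.238, 0.495, 0.255], 'tool_rot': [-0.0, 0.223, 0.975, -0.001], 'force': [-0.883, -0.682, 0.852], 'moment': [0.022, -0.017, 0.034], 'grip_force': 0.0, 'opening': 0.086}
top [0.42323137 0.05775081 1.02489488] [-0.03834914  0.71177018 -0.69917943  0.05532342] 46.067703420736606
extractor 0.79 [314.0, 197.0, 173.0, 139.0] [0.541 0.058 0.101] [ 0.427 -0.1    0.073] [0.669 0.208 0.129]
extractor 0.45 [358.0, 203.0, 14.0, 14.0] [ 0.526 -0.026  0.122] [ 0.514 -0.038  0.119] [ 0.539 -0.015  0.125]
selector_axis 0.79 [316.0, 198.0, 177.0, 141.0] [0.541 0.058 0.1  ] [ 0.426 -0.101  0.071] [0.671 0.209 0.129]
selector_axis 0.27 [369.0, 263.0, 27.0, 30.0] [ 0.414 -0.054  0.07 ] [ 0.39  -0.08   0.002] [ 0.438 -0.031  0.074]
start 0.51 [354.0, 206.0, 17.0, 18.0] [ 0.525 -0.026  0.122] [ 0.514 -0.038  0.113] [ 0.539 -0.014  0.125]
loupe 0.8 [300.0, 165.0, 18.0, 22.0] [0.604 0.084 0.13 ] [0.59  0.068 0.104]
[... 1294 characters left out ...]
1.0, 135.0] [0.524 0.007 0.099] [ 0.411 -0.121  0.014] [0.67  0.2   0.123]
jar 0.68 [302.0, 257.0, 26.0, 36.0] [ 0.406 -0.072  0.059] [ 0.384 -0.086 -0.   ] [ 0.433 -0.008  0.072]
nozzle 0.64 [301.0, 153.0, 45.0, 26.0] [0.547 0.296 0.025] [ 0.477  0.273 -0.001] [0.634 0.333 0.031]
brush 0.76 [381.0, 283.0, 52.0, 71.0] [ 0.566 -0.176  0.017] [ 0.468 -0.233 -0.001] [ 0.642 -0.124  0.022]
brush 0.74 [302.0, 258.0, 24.0, 37.0] [ 0.406 -0.073  0.061] [ 0.384 -0.086  0.007] [ 0.432 -0.039  0.072]
plate 0.77 [251.0, 182.0, 30.0, 23.0] [0.377 0.25  0.006] [ 0.347  0.211 -0.001] [0.406 0.295 0.01 ]
tweezers 0.74 [262.0, 226.0, 38.0, 26.0] [0.365 0.097 0.003] [ 0.314  0.082 -0.003] [0.407 0.117 0.006]
```

View pics/t.png

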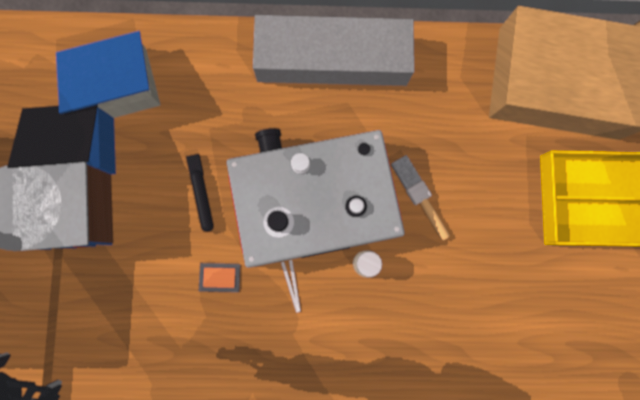

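View pics/s.png

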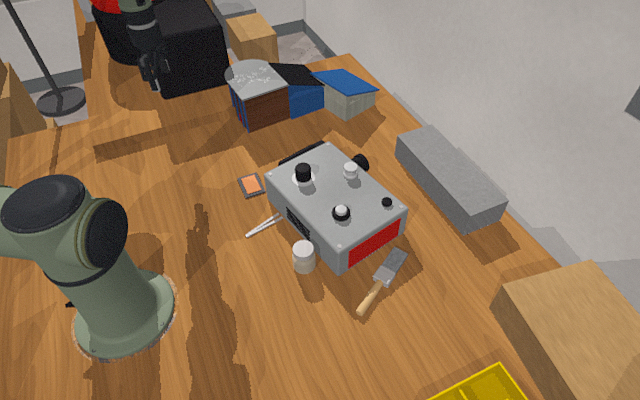

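The top view shows the selector at (278,221), start at (356,206), the loupe at (300,162) and the jar at (368,264). In the side view the selector is at (303,172) and start at (341,212). Next I fit the positions from the saved depth.

Run:
```python
from h import *
for n,px in [("top",(278,221)),("side",(303,172))]:
    P=np.load(n+"_P.npy")
    m=(abs(P[...,2]-.1)<.006)&(abs(P[...,0]-.54)<.2)&(abs(P[...,1]-.05)<.2)
    p=P[m]; rect=cv2.minAreaRect((p[:,:2]*1000).astype(np.float32)); print(n,rect,p[:,2].mean(),np.median(p[:,2]))
    sub=P[px[1]-18:px[1]+18,px[0]-18:px[0]+18].reshape(-1,3)
    for lo,hi in[(.132,.148)]:
        q=sub[(sub[:,2]>lo)&(sub[:,2]<hi)]
        print(len(q),q.mean(0),cv2.minEnclosingCircle((q[:,:2]*1000).astype(np.float32)))
    st=P[190:225,325:370].reshape(-1,3) if n=="top" else P[200:225,328:355].reshape(-1,3)
    q=st[(st[:,2]>.112)&(st[:,2]<.14)]; print("start",len(q),q.mean(0),np.percentile(q[:,2],95))
```

```text
top ((544.1036376953125, 54.15724182128906), (219.82225036621094, 320.03302001953125), 12.422575950622559) 0.10043854067730013 0.10046960465881327
351 [0.49222233 0.12438834 0.13912702] ((492.446044921875, 124.69661712646484), 19.854366302490234)
start 307 [ 0.52524533 -0.02567295  0.11793254] 0.1240882243289587
side ((540.7444458007812, 53.265098571777344), (221.07008361816406, 321.58514404296875), 12.565543174743652) 0.09940234912692059 0.099428699215243
154 [0.48850648 0.12053994 0.13774359] ((489.8930969238281, 122.45014190673828), 20.492490768432617)
start 132 [ 0.52148923 -0.03049353  0.11863034] 0.12318381868845805
```

Request:
drive_tool --pt "0.01 -0.04 0 0 0 0 1" --pt "0.02 -0.08 0 0 0 0 1" --pt "0.03 -0.12 0 0 0 0 1" --pt "0.05 -0.155 0 0 0 0 1" --pt "0.075 -0.188 0 0 0 0 1" --pt "0.1 -0.221 0 0 0 0 1" --pt "0.125 -0.254 0 0 0 0 1" --pt "0.15 -0.285 0 0 0 0 1" --pt "0.18 -0.313 0 0 0 0 1" --pt "0.21 -0.341 0 0 0 0 1" --pt "0.24 -0.365 -0.01 0 0 0 1" --pt "0.253 -0.3715 -0.03 0 0 0 1"

```text
clock: 2.0
position: [0.4971, 0.1207, 0.2283]
tool_rot: [0.004, 0.225, 0.974, 0.001]
force: [0.7, -0.6, 0.2]
opening: 0.0859
grip_force: 0.0
```

Request:
drive_tool --pt "0 0 0 0 0 0 1" --pt "0 0 0 0 0 0 1"

```text
clock: 2.17
position: [0.4911, 0.1233, 0.2252]
tool_rot: [-0.001, 0.223, 0.975, -0.0]
force: [0.0, 0.2, -0.0]
opening: 0.0855
grip_force: 0.0
```

Run:
```python
from h import *
s=state(); print({k:np.round(v,3).tolist() for k,v in s.items()})
c=camera("side"); cv2.imwrite("pics/b.png",cv2.resize(c["img"][100:300,200:460],None,fx=3,fy=3)[...,::-1])
```

```text
{'clock': 2.167, 'joint_positions': [0.1, 0.272, -0.352, 0.95, 0.0, 0.551], 'joint_vel': [0.032, -0.035, 0.001, 0.017, 0.002, -0.002], 'tau': [-1.106, -38.944, 25.32, -0.451, -0.064, -0.016], 'position': [0.491, 0.123, 0.225], 'tool_rot': [-0.001, 0.223, 0.975, -0.0], 'force': [0.018, 0.171, -0.035], 'moment': [0.003, 0.022, -0.028], 'grip_force': 0.0, 'opening': 0.085}
```

View pics/b.png

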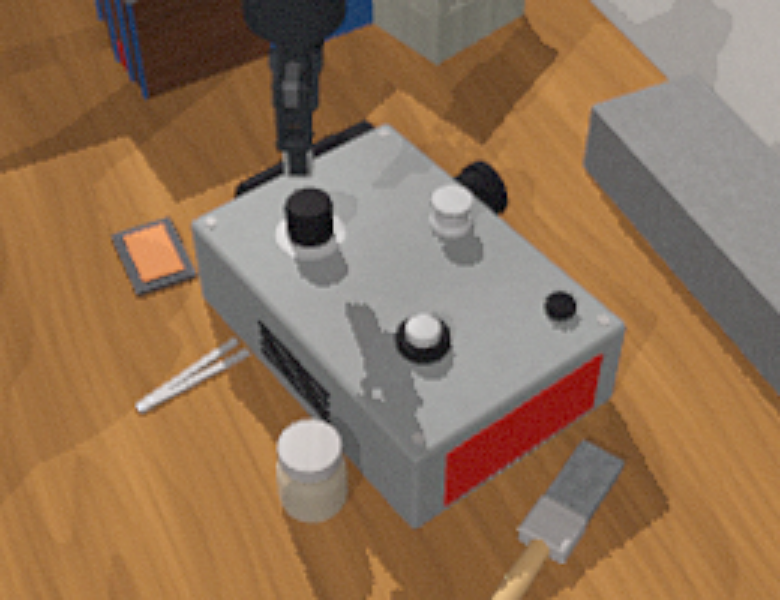

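The gripper hangs over the selector at crop (310,215), and everything else is undisturbed. Descending.

Request:
drive_tool --pt "0 0 -0.02 0 0 0 0.8" --pt "0 0 -0.045 0 0 0 0.75" --pt "0 0 -0.065 0 0 0 0.7" --pt "0 0 -0.08 0 0 0 0.65" --pt "0 0 -0.09 0 0 0 0.6" --pt "0 0 -0.092 0 0 0 0.6" --pt "0 0 -0.092 0 0 0 0.6" --force 30

```text
clock: 2.8
position: [0.4912, 0.1247, 0.1347]
tool_rot: [-0.0, 0.222, 0.975, 0.0]
force: [0.1, -0.8, -0.5]
opening: 0.0512
grip_force: 0.0
```

Request:
drive_tool --pt "0 0 0 0 0 0 0.5" --pt "0 0 0 0 0 0 0.4" --pt "0 0 0 0 0 0 0.3" --pt "0 0 0 0 0 0 0.3" --pt "0 0 0 0 0 0 0.3" --pt "0 0 0 0 0 0 0.3" --force 30

```text
clock: 3.3
position: [0.4926, 0.1246, 0.1357]
tool_rot: [0.001, 0.222, 0.975, 0.001]
force: [-0.7, 2.9, 7.0]
opening: 0.0388
grip_force: 31.7
```

Run:
```python
from h import *
s=state(); print({k:np.round(v,3).tolist() for k,v in s.items()})
```

```text
{'clock': 3.3, 'joint_positions': [0.102, 0.367, -0.475, 0.727, 0.001, 0.55], 'joint_vel': [-0.0, 0.001, -0.001, -0.0, 0.0, -0.001], 'tau': [-1.386, -39.095, 20.445, -0.403, -0.671, 0.057], 'position': [0.493, 0.125, 0.136], 'tool_rot': [0.001, 0.222, 0.975, 0.001], 'force': [-0.653, 2.943, 6.978], 'moment': [0.442, 0.304, 0.058], 'grip_force': 31.684, 'opening': 0.039}
```

```bash
cat > m.py <<'E'
from h import *
s=state(); q=s["tool_rot"]; r=R.from_quat([q[1],q[2],q[3],q[0]]).as_matrix()
print("t %.2f yaw %.1f q6 %.2f Mz %.3f F %s pos %s grip %.0f op %.4f"%(s["clock"],np.degrees(np.arctan2(r[1,0],r[0,0])),s["joint_positions"][5],s["moment"][2],np.round(s["force"],1),np.round(s["position"],4),s["grip_force"],s["opening"]))
E
python3 m.py
```

```text
t 3.30 yaw 154.3 q6 0.55 Mz 0.058 F [-0.7  2.9  7. ] pos [0.4926 0.1246 0.1357] grip 32 op 0.0388
```

Request:
drive_tool --pt "0.001 0.001 0.001 0 0 0.022 0.3" --pt "0.001 0.001 0.001 0 0 0.044 0.3" --pt "0.001 0.001 0.001 0 0 0.044 0.3"

```text
clock: 3.55
position: [0.4927, 0.1249, 0.1357]
tool_rot: [0.0, 0.2, 0.98, -0.0]
force: [-1.9, 0.0, 6.3]
opening: 0.0387
grip_force: 31.7
```

```bash
python3 m.py
```

```text
t 3.55 yaw 156.9 q6 0.51 Mz -0.047 F [-1.9  0.   6.3] pos [0.4927 0.1249 0.1357] grip 32 op 0.0387
```

Request:
drive_tool --pt "0 0 0 0 0 0.022 0.3" --pt "0 0 0 0 0 0.044 0.3" --pt "0 0 0 0 0 0.044 0.3"

```text
clock: 3.8
position: [0.4927, 0.1249, 0.1357]
tool_rot: [0.0, 0.179, 0.984, -0.0]
force: [-2.3, 0.1, 5.9]
opening: 0.0384
grip_force: 31.7
```

```bash
python3 m.py
```

```text
t 3.80 yaw 159.4 q6 0.46 Mz 0.035 F [-2.3  0.1  5.9] pos [0.4927 0.1249 0.1357] grip 32 op 0.0384
```

Request:
drive_tool --pt "0 0 0 0 0 0.022 0.3" --pt "0 0 0 0 0 0.044 0.3" --pt "0 0 0 0 0 0.044 0.3"

```text
clock: 4.05
position: [0.4927, 0.1249, 0.1357]
tool_rot: [0.0, 0.157, 0.988, -0.0]
force: [-2.3, 0.4, 6.3]
opening: 0.039
grip_force: 31.7
```

```bash
python3 m.py
```

```text
t 4.05 yaw 161.9 q6 0.42 Mz 0.065 F [-2.3  0.4  6.3] pos [0.4927 0.1249 0.1357] grip 32 op 0.0390
```

Request:
drive_tool --pt "0 0 0 0 0 0.022 0.3" --pt "0 0 0 0 0 0.044 0.3" --pt "0 0 0 0 0 0.044 0.3"

```text
clock: 4.3
position: [0.4927, 0.125, 0.1357]
tool_rot: [0.0, 0.135, 0.991, -0.0]
force: [-1.5, -0.4, 3.8]
opening: 0.039
grip_force: 31.5
```

```bash
python3 m.py
```

```text
t 4.30 yaw 164.5 q6 0.37 Mz 0.110 F [-1.5 -0.4  3.8] pos [0.4927 0.125  0.1357] grip 32 op 0.0390
```

Request:
drive_tool --pt "0 0 0 0 0 0.022 0.3" --pt "0 0 0 0 0 0.044 0.3" --pt "0 0 0 0 0 0.044 0.3"

```text
clock: 4.55
position: [0.4927, 0.125, 0.1357]
tool_rot: [0.0, 0.113, 0.994, 0.0]
force: [-2.0, 0.7, 5.2]
opening: 0.0388
grip_force: 31.6
```

```bash
python3 m.py
```

```text
t 4.55 yaw 167.0 q6 0.33 Mz 0.279 F [-2.   0.7  5.2] pos [0.4927 0.125  0.1357] grip 32 op 0.0388
```

Request:
drive_tool --pt "0 0 0 0 0 0.022 0.3" --pt "0 0 0 0 0 0.044 0.3" --pt "0 0 0 0 0 0.044 0.3"

```text
clock: 4.8
position: [0.4928, 0.125, 0.1357]
tool_rot: [0.0, 0.092, 0.996, -0.0]
force: [-1.8, 0.3, 6.5]
opening: 0.039
grip_force: 31.7
```

```bash
python3 m.py
```

```text
t 4.80 yaw 169.5 q6 0.29 Mz 0.113 F [-1.8  0.3  6.5] pos [0.4928 0.125  0.1357] grip 32 op 0.0390
```

Request:
drive_tool --pt "0 0 0 0 0 0.022 0.3" --pt "0 0 0 0 0 0.044 0.3" --pt "0 0 0 0 0 0.044 0.3"

```text
clock: 5.05
position: [0.4927, 0.1249, 0.1357]
tool_rot: [0.0, 0.07, 0.998, -0.0]
force: [-2.5, -0.3, 6.2]
opening: 0.0391
grip_force: 31.8
```

```bash
python3 m.py
```

```text
t 5.05 yaw 171.9 q6 0.24 Mz -0.194 F [-2.5 -0.3  6.2] pos [0.4927 0.1249 0.1357] grip 32 op 0.0391
```

Request:
drive_tool --pt "0 0 0 0 0 0.022 0.3" --pt "0 0 0 0 0 0.044 0.3" --pt "0 0 0 0 0 0.044 0.3"

```text
clock: 5.3
position: [0.4928, 0.1249, 0.1357]
tool_rot: [0.0, 0.048, 0.999, -0.0]
force: [-1.6, 1.4, 6.8]
opening: 0.0389
grip_force: 31.7
```

```bash
python3 m.py
```

```text
t 5.30 yaw 174.5 q6 0.20 Mz -0.031 F [-1.6  1.4  6.8] pos [0.4928 0.1249 0.1357] grip 32 op 0.0389
```

Request:
drive_tool --pt "0 0 0 0 0 0.022 0.3" --pt "0 0 0 0 0 0.044 0.3" --pt "0 0 0 0 0 0.044 0.3"

```text
clock: 5.55
position: [0.4928, 0.1249, 0.1357]
tool_rot: [0.0, 0.026, 1.0, -0.0]
force: [-2.2, 0.2, 5.8]
opening: 0.039
grip_force: 31.8
```

```bash
python3 m.py
```

```text
t 5.55 yaw 177.0 q6 0.16 Mz -0.153 F [-2.2  0.2  5.8] pos [0.4928 0.1249 0.1357] grip 32 op 0.0390
```

```bash
sed -i 's/ Mz %.3f F/ Mz %.3f tau6 %.3f F/; s/s\["moment"\]\[2\],/s["moment"][2],s["tau"][5],/' m.py; python3 m.py
```

```text
t 5.55 yaw 177.0 q6 0.16 Mz -0.153 tau6 -0.260 F [-2.2  0.2  5.8] pos [0.4928 0.1249 0.1357] grip 32 op 0.0390
```

Request:
drive_tool --pt "0 0 0 0 0 0.022 0.3" --pt "0 0 0 0 0 0.044 0.3" --pt "0 0 0 0 0 0.044 0.3"

```text
clock: 5.8
position: [0.4929, 0.125, 0.1357]
tool_rot: [0.0, 0.004, 1.0, -0.0]
force: [-2.6, 0.2, 5.2]
opening: 0.0389
grip_force: 31.7
```

```bash
python3 m.py
```

```text
t 5.80 yaw 179.5 q6 0.11 Mz 0.050 tau6 -0.132 F [-2.6  0.2  5.2] pos [0.4929 0.125  0.1357] grip 32 op 0.0389
```

Request:
drive_tool --pt "0 0 0 0 0 0.022 0.3" --pt "0 0 0 0 0 0.044 0.3" --pt "0 0 0 0 0 0.044 0.3"

```text
clock: 6.05
position: [0.4928, 0.125, 0.1357]
tool_rot: [0.0, -0.018, 1.0, -0.0]
force: [-2.2, 0.5, 6.6]
opening: 0.0387
grip_force: 31.7
```

```bash
python3 m.py
```

```text
t 6.05 yaw -177.9 q6 0.07 Mz -0.118 tau6 -0.139 F [-2.2  0.5  6.6] pos [0.4928 0.125  0.1357] grip 32 op 0.0387
```

Request:
drive_tool --pt "0 0 0 0 0 0.022 0.3" --pt "0 0 0 0 0 0.044 0.3" --pt "0 0 0 0 0 0.044 0.3"

```text
clock: 6.3
position: [0.4929, 0.125, 0.1357]
tool_rot: [0.0, -0.04, 0.999, -0.0]
force: [-1.3, 0.7, 6.6]
opening: 0.0388
grip_force: 31.7
```

```bash
python3 m.py
```

```text
t 6.30 yaw -175.4 q6 0.02 Mz 0.023 tau6 -0.130 F [-1.3  0.7  6.6] pos [0.4929 0.125  0.1357] grip 32 op 0.0388
```

Request:
drive_tool --pt "0 0 0 0 0 0.022 0.3" --pt "0 0 0 0 0 0.044 0.3" --pt "0 0 0 0 0 0.044 0.3"

```text
clock: 6.55
position: [0.4929, 0.125, 0.1357]
tool_rot: [0.0, -0.062, 0.998, -0.0]
force: [-1.9, 0.0, 5.4]
opening: 0.039
grip_force: 31.7
```

```bash
python3 m.py
```

```text
t 6.55 yaw -172.9 q6 -0.02 Mz 0.097 tau6 -0.118 F [-1.9  0.   5.4] pos [0.4929 0.125  0.1357] grip 32 op 0.0390
```

Request:
drive_tool --pt "0 0 0 0 0 0.022 0.3" --pt "0 0 0 0 0 0.044 0.3" --pt "0 0 0 0 0 0.044 0.3"

```text
clock: 6.8
position: [0.4928, 0.1251, 0.1357]
tool_rot: [0.0, -0.084, 0.996, -0.0]
force: [-1.8, 0.2, 5.8]
opening: 0.0388
grip_force: 31.7
```

```bash
python3 m.py
```

```text
t 6.80 yaw -170.3 q6 -0.07 Mz 0.160 tau6 0.038 F [-1.8  0.2  5.8] pos [0.4928 0.1251 0.1357] grip 32 op 0.0388
```

Request:
drive_tool --pt "0 0 0 0 0 0.022 0.3" --pt "0 0 0 0 0 0.044 0.3" --pt "0 0 0 0 0 0.044 0.3"

```text
clock: 7.05
position: [0.4928, 0.125, 0.1357]
tool_rot: [0.0, -0.106, 0.994, -0.0]
force: [-2.6, -0.1, 6.4]
opening: 0.0387
grip_force: 31.8
```

```bash
python3 m.py
```

```text
t 7.05 yaw -167.8 q6 -0.11 Mz 0.064 tau6 -0.056 F [-2.6 -0.1  6.4] pos [0.4928 0.125  0.1357] grip 32 op 0.0387
```

Request:
drive_tool --pt "0 0 0 0 0 0.022 0.3" --pt "0 0 0 0 0 0.044 0.3" --pt "0 0 0 0 0 0.044 0.3"

```text
clock: 7.3
position: [0.4928, 0.1251, 0.1357]
tool_rot: [0.0, -0.128, 0.992, 0.0]
force: [-1.7, -0.3, 6.8]
opening: 0.0386
grip_force: 31.7
```

```bash
python3 m.py
```

```text
t 7.30 yaw -165.3 q6 -0.15 Mz 0.164 tau6 0.080 F [-1.7 -0.3  6.8] pos [0.4928 0.1251 0.1357] grip 32 op 0.0386
```

Request:
drive_tool --pt "0 0 0 0 0 0.022 0.3" --pt "0 0 0 0 0 0.044 0.3" --pt "0 0 0 0 0 0.044 0.3"

```text
clock: 7.55
position: [0.4928, 0.1251, 0.1357]
tool_rot: [0.0, -0.15, 0.989, 0.0]
force: [-2.4, -0.0, 5.7]
opening: 0.0388
grip_force: 31.7
```

```bash
python3 m.py
```

```text
t 7.55 yaw -162.8 q6 -0.20 Mz 0.159 tau6 0.044 F [-2.4 -0.   5.7] pos [0.4928 0.1251 0.1357] grip 32 op 0.0388
```

Request:
drive_tool --pt "0 0 0 0 0 0.022 0.3" --pt "0 0 0 0 0 0.044 0.3" --pt "0 0 0 0 0 0.044 0.3"

```text
clock: 7.8
position: [0.4928, 0.125, 0.1357]
tool_rot: [0.0, -0.171, 0.985, -0.0]
force: [-2.2, 0.1, 7.2]
opening: 0.0387
grip_force: 31.8
```

```bash
python3 m.py
```

```text
t 7.80 yaw -160.3 q6 -0.24 Mz -0.249 tau6 -0.280 F [-2.2  0.1  7.2] pos [0.4928 0.125  0.1357] grip 32 op 0.0387
```

Request:
drive_tool --pt "0 0 0 0 0 0.022 0.3" --pt "0 0 0 0 0 0.044 0.3" --pt "0 0 0 0 0 0.044 0.3"

```text
clock: 8.05
position: [0.4929, 0.125, 0.1357]
tool_rot: [0.0, -0.193, 0.981, -0.0]
force: [-3.0, 0.6, 6.7]
opening: 0.039
grip_force: 31.8
```

```bash
python3 m.py
```

```text
t 8.05 yaw -157.8 q6 -0.28 Mz -0.174 tau6 -0.278 F [-3.   0.6  6.7] pos [0.4929 0.125  0.1357] grip 32 op 0.0390
```

Request:
drive_tool --pt "0 0 0 0 0 0.022 0.3" --pt "0 0 0 0 0 0.044 0.3" --pt "0 0 0 0 0 0.044 0.3"

```text
clock: 8.3
position: [0.4929, 0.125, 0.1357]
tool_rot: [0.0, -0.214, 0.977, -0.0]
force: [-1.9, -0.5, 7.0]
opening: 0.0389
grip_force: 31.8
```

```bash
python3 m.py
```

```text
t 8.30 yaw -155.2 q6 -0.33 Mz -0.152 tau6 -0.232 F [-1.9 -0.5  7. ] pos [0.4929 0.125  0.1357] grip 32 op 0.0389
```

Request:
drive_tool --pt "0 0 0 0 0 0.022 0.3" --pt "0 0 0 0 0 0.044 0.3" --pt "0 0 0 0 0 0.044 0.3"

```text
clock: 8.55
position: [0.4929, 0.1251, 0.1357]
tool_rot: [0.0, -0.236, 0.972, 0.0]
force: [-2.1, 0.7, 7.0]
opening: 0.0388
grip_force: 31.8
```

```bash
python3 m.py
```

```text
t 8.55 yaw -152.7 q6 -0.37 Mz -0.035 tau6 -0.175 F [-2.1  0.7  7. ] pos [0.4929 0.1251 0.1357] grip 32 op 0.0388
```

Request:
drive_tool --pt "0 0 0 0 0 0.022 0.3" --pt "0 0 0 0 0 0.044 0.3" --pt "0 0 0 0 0 0.044 0.3"

```text
clock: 8.8
position: [0.4929, 0.1251, 0.1357]
tool_rot: [0.0, -0.257, 0.966, 0.0]
force: [-2.0, 0.0, 6.3]
opening: 0.0391
grip_force: 31.7
```

```bash
python3 m.py
```

```text
t 8.80 yaw -150.2 q6 -0.42 Mz -0.014 tau6 -0.104 F [-2.   0.   6.3] pos [0.4929 0.1251 0.1357] grip 32 op 0.0391
```

Request:
drive_tool --pt "0 0 0 0 0 0.022 0.3" --pt "0 0 0 0 0 0.044 0.3" --pt "0 0 0 0 0 0.044 0.3"

```text
clock: 9.05
position: [0.4929, 0.1251, 0.1357]
tool_rot: [0.0, -0.279, 0.96, 0.0]
force: [-2.8, 0.3, 6.6]
opening: 0.039
grip_force: 31.8
```

```bash
python3 m.py
```

```text
t 9.05 yaw -147.6 q6 -0.46 Mz 0.089 tau6 -0.070 F [-2.8  0.3  6.6] pos [0.4929 0.1251 0.1357] grip 32 op 0.0390
```

Request:
drive_tool --pt "0 0 0 0 0 0.022 0.3" --pt "0 0 0 0 0 0.044 0.3" --pt "0 0 0 0 0 0.044 0.3"

```text
clock: 9.3
position: [0.4929, 0.1251, 0.1357]
tool_rot: [0.0, -0.3, 0.954, 0.0]
force: [-1.7, -0.5, 6.3]
opening: 0.0385
grip_force: 31.7
```

```bash
python3 m.py
```

```text
t 9.30 yaw -145.1 q6 -0.51 Mz 0.066 tau6 -0.051 F [-1.7 -0.5  6.3] pos [0.4929 0.1251 0.1357] grip 32 op 0.0385
```

Request:
drive_tool --pt "0 0 0 0 0 0.022 0.3" --pt "0 0 0 0 0 0.044 0.3" --pt "0 0 0 0 0 0.044 0.3"

```text
clock: 9.55
position: [0.4928, 0.1251, 0.1357]
tool_rot: [0.0, -0.321, 0.947, 0.0]
force: [-1.3, 0.3, 7.1]
opening: 0.0387
grip_force: 31.8
```

```bash
python3 m.py
```

```text
t 9.55 yaw -142.6 q6 -0.55 Mz 0.143 tau6 -0.061 F [-1.3  0.3  7.1] pos [0.4928 0.1251 0.1357] grip 32 op 0.0387
```

Request:
drive_tool --pt "0 0 0 0 0 0.022 0.3" --pt "0 0 0 0 0 0.044 0.3" --pt "0 0 0 0 0 0.044 0.3"

```text
clock: 9.8
position: [0.4928, 0.1252, 0.1357]
tool_rot: [0.0, -0.341, 0.94, 0.0]
force: [-1.3, -0.1, 6.5]
opening: 0.0392
grip_force: 31.7
```

```bash
python3 m.py
```

```text
t 9.80 yaw -140.1 q6 -0.59 Mz 0.167 tau6 0.014 F [-1.3 -0.1  6.5] pos [0.4928 0.1252 0.1357] grip 32 op 0.0392
```

Request:
drive_tool --pt "0 0 0 0 0 0.022 0.3" --pt "0 0 0 0 0 0.044 0.3" --pt "0 0 0 0 0 0.044 0.3"

```text
clock: 10.05
position: [0.4928, 0.1252, 0.1357]
tool_rot: [0.0, -0.362, 0.932, 0.0]
force: [-2.7, -0.0, 6.4]
opening: 0.0385
grip_force: 31.7
```

```bash
python3 m.py
```

```text
t 10.05 yaw -137.5 q6 -0.64 Mz 0.341 tau6 0.181 F [-2.7 -0.   6.4] pos [0.4928 0.1252 0.1357] grip 32 op 0.0385
```

Request:
drive_tool --pt "0 0 0 0 0 0.022 0.3" --pt "0 0 0 0 0 0.044 0.3" --pt "0 0 0 0 0 0.044 0.3"

```text
clock: 10.3
position: [0.4929, 0.1252, 0.1357]
tool_rot: [0.0, -0.382, 0.924, 0.0]
force: [-2.4, 0.1, 7.2]
opening: 0.0389
grip_force: 31.8
```

```bash
python3 m.py
```

```text
t 10.30 yaw -135.0 q6 -0.68 Mz 0.130 tau6 -0.012 F [-2.4  0.1  7.2] pos [0.4929 0.1252 0.1357] grip 32 op 0.0389
```

Request:
drive_tool --pt "0 0 0 0 0 0.022 0.3" --pt "0 0 0 0 0 0.044 0.3" --pt "0 0 0 0 0 0.044 0.3"

```text
clock: 10.55
position: [0.4929, 0.1251, 0.1357]
tool_rot: [0.0, -0.402, 0.916, -0.0]
force: [-1.1, -0.4, 6.7]
opening: 0.0389
grip_force: 31.8
```

```bash
python3 m.py
```

```text
t 10.55 yaw -132.6 q6 -0.72 Mz -0.349 tau6 -0.508 F [-1.1 -0.4  6.7] pos [0.4929 0.1251 0.1357] grip 32 op 0.0389
```

Request:
drive_tool --pt "0 0 0 0 0 0.022 0.3" --pt "0 0 0 0 0 0.044 0.3" --pt "0 0 0 0 0 0.044 0.3"

```text
clock: 10.8
position: [0.4928, 0.1251, 0.1357]
tool_rot: [0.0, -0.422, 0.907, 0.0]
force: [-2.2, 0.5, 6.6]
opening: 0.0388
grip_force: 31.8
```

```bash
python3 m.py
```

```text
t 10.80 yaw -130.1 q6 -0.77 Mz -0.195 tau6 -0.356 F [-2.2  0.5  6.6] pos [0.4928 0.1251 0.1357] grip 32 op 0.0388
```

Request:
drive_tool --pt "0 0 0 0 0 0.022 0.3" --pt "0 0 0 0 0 0.044 0.3" --pt "0 0 0 0 0 0.044 0.3"

```text
clock: 11.05
position: [0.4929, 0.1251, 0.1357]
tool_rot: [0.0, -0.442, 0.897, 0.0]
force: [-2.4, -1.0, 6.9]
opening: 0.039
grip_force: 31.8
```

```bash
python3 m.py
```

```text
t 11.05 yaw -127.6 q6 -0.81 Mz -0.365 tau6 -0.521 F [-2.4 -1.   6.9] pos [0.4929 0.1251 0.1357] grip 32 op 0.0390
```

Request:
drive_tool --pt "0 0 0 0 0 0.01 0.3" --pt "0 0 0 0 0 0.022 0.3" --pt "0 0 0 0 0 0.022 0.3"

```text
clock: 11.3
position: [0.4929, 0.1251, 0.1357]
tool_rot: [0.0, -0.452, 0.892, 0.0]
force: [-2.7, 0.7, 6.1]
opening: 0.0383
grip_force: 31.8
```

```bash
python3 m.py
```

```text
t 11.30 yaw -126.3 q6 -0.83 Mz -0.419 tau6 -0.479 F [-2.7  0.7  6.1] pos [0.4929 0.1251 0.1357] grip 32 op 0.0383
```

Request:
drive_tool --pt "0 0 0 0 0 0 0.3" --pt "0 0 0 0 0 0 0.3"

```text
clock: 11.47
position: [0.4929, 0.1251, 0.1357]
tool_rot: [0.0, -0.451, 0.892, 0.0]
force: [-1.7, 1.0, 6.2]
opening: 0.0389
grip_force: 31.8
```

```bash
python3 m.py
```

```text
t 11.47 yaw -126.3 q6 -0.83 Mz -0.373 tau6 -0.405 F [-1.7  1.   6.2] pos [0.4929 0.1251 0.1357] grip 32 op 0.0389
```

Request:
drive_tool --pt "0 0 0 0 0 -0.044 0.3" --pt "0 0 0 0 0 -0.07 0.3" --pt "0 0 0 0 0 -0.07 0.3"

```text
clock: 11.72
position: [0.4929, 0.125, 0.1357]
tool_rot: [0.0, -0.42, 0.908, -0.0]
force: [-2.4, 0.9, 6.2]
opening: 0.0392
grip_force: 31.8
```

```bash
python3 m.py
```

```text
t 11.72 yaw -130.4 q6 -0.76 Mz -0.480 tau6 -0.314 F [-2.4  0.9  6.2] pos [0.4929 0.125  0.1357] grip 32 op 0.0392
```

Request:
drive_tool --pt "0 0 0 0 0 0 0.3"

```text
clock: 11.8
position: [0.4929, 0.125, 0.1357]
tool_rot: [0.0, -0.42, 0.908, -0.0]
force: [-2.0, 0.4, 6.8]
opening: 0.039
grip_force: 31.8
```

```bash
python3 m.py
```

```text
t 11.80 yaw -130.4 q6 -0.76 Mz -0.491 tau6 -0.496 F [-2.   0.4  6.8] pos [0.4929 0.125  0.1357] grip 32 op 0.0390
```

Request:
drive_tool --pt "0 0 0 0 0 -0.026 0.3" --pt "0 0 0 0 0 -0.026 0.3"

```text
clock: 11.97
position: [0.4929, 0.125, 0.1357]
tool_rot: [0.0, -0.408, 0.913, -0.0]
force: [-2.1, -0.2, 6.0]
opening: 0.0388
grip_force: 31.8
```

```bash
python3 m.py
```

```text
t 11.97 yaw -131.9 q6 -0.74 Mz -0.307 tau6 -0.258 F [-2.1 -0.2  6. ] pos [0.4929 0.125  0.1357] grip 32 op 0.0388
```

Request:
drive_tool --pt "0 0 0 0 0 0 0.3"

```text
clock: 12.05
position: [0.4929, 0.125, 0.1357]
tool_rot: [0.0, -0.408, 0.913, -0.0]
force: [-1.7, 0.2, 6.2]
opening: 0.0391
grip_force: 31.8
```

```bash
python3 m.py
```

```text
t 12.05 yaw -131.8 q6 -0.74 Mz -0.451 tau6 -0.427 F [-1.7  0.2  6.2] pos [0.4929 0.125  0.1357] grip 32 op 0.0391
```

The torque stays high when I back off, so this looks like a click rather than the stop. I'll probe onward carefully.

Request:
drive_tool --pt "0 0 0 0 0 0.05 0.3" --pt "0 0 0 0 0 0.096 0.3" --pt "0 0 0 0 0 0.118 0.3" --pt "0 0 0 0 0 0.118 0.3"

```text
clock: 12.38
position: [0.4929, 0.1251, 0.1357]
tool_rot: [0.0, -0.461, 0.887, 0.0]
force: [-3.0, 1.0, 6.0]
opening: 0.0387
grip_force: 31.8
```

```bash
python3 m.py
```

```text
t 12.38 yaw -125.0 q6 -0.86 Mz -0.492 tau6 -0.593 F [-3.  1.  6.] pos [0.4929 0.1251 0.1357] grip 32 op 0.0387
```

Request:
drive_tool --pt "0 0 0 0 0 0 0.3"

```text
clock: 12.47
position: [0.4929, 0.1251, 0.1357]
tool_rot: [0.0, -0.461, 0.887, 0.0]
force: [-2.9, 0.5, 7.0]
opening: 0.0389
grip_force: 31.8
```

```bash
python3 m.py
```

```text
t 12.47 yaw -125.1 q6 -0.86 Mz -0.393 tau6 -0.453 F [-2.9  0.5  7. ] pos [0.4929 0.1251 0.1357] grip 32 op 0.0389
```

Request:
drive_tool --pt "0 0 0 0 0 0.02 0.3" --pt "0 0 0 0 0 0.02 0.3"

```text
clock: 12.63
position: [0.4929, 0.1251, 0.1357]
tool_rot: [0.0, -0.47, 0.883, 0.0]
force: [-1.9, 1.3, 6.0]
opening: 0.0391
grip_force: 31.8
```

```bash
python3 m.py
```

```text
t 12.63 yaw -123.9 q6 -0.88 Mz -0.526 tau6 -0.638 F [-1.9  1.3  6. ] pos [0.4929 0.1251 0.1357] grip 32 op 0.0391
```

Request:
drive_tool --pt "0 0 0 0 0 0 0.3"

```text
clock: 12.72
position: [0.4929, 0.1251, 0.1357]
tool_rot: [0.0, -0.47, 0.883, 0.0]
force: [-2.8, 0.8, 5.9]
opening: 0.0388
grip_force: 31.8
```

```bash
python3 m.py
```

```text
t 12.72 yaw -123.9 q6 -0.88 Mz -0.500 tau6 -0.531 F [-2.8  0.8  5.9] pos [0.4929 0.1251 0.1357] grip 32 op 0.0388
```

```bash
cat > m.py <<'E'
from h import *
import sys
M=[];T=[]
for i in range(int(sys.argv[1]) if len(sys.argv)>1 else 4):
    if i: camera("top")
    s=state(); M.append(s["moment"][2]); T.append(s["tau"][5])
q=s["tool_rot"]; r=R.from_quat([q[1],q[2],q[3],q[0]]).as_matrix()
print("t %.2f yaw %.1f q6 %.2f Mz %.3f+-%.3f tau6 %.3f+-%.3f F %s grip %.0f op %.4f"%(s["clock"],np.degrees(np.arctan2(r[1,0],r[0,0])),s["joint_positions"][5],np.mean(M),np.std(M),np.mean(T),np.std(T),np.round(s["force"],1),s["grip_force"],s["opening"]))
E
python3 m.py 5
```

```text
t 12.92 yaw -123.9 q6 -0.88 Mz -0.515+-0.022 tau6 -0.524+-0.003 F [-1.7  0.9  6.2] grip 32 op 0.0389
```

Request:
drive_tool --pt "0 0 0 0 0 -0.06 0.3" --pt "0 0 0 0 0 -0.06 0.3"

```text
clock: 13.08
position: [0.4929, 0.1251, 0.1357]
tool_rot: [0.0, -0.442, 0.897, 0.0]
force: [-1.3, 0.5, 6.2]
opening: 0.0391
grip_force: 31.8
```

```bash
python3 m.py 5
```

```text
t 13.28 yaw -127.4 q6 -0.82 Mz -0.369+-0.015 tau6 -0.289+-0.111 F [-1.7  1.4  6.9] grip 32 op 0.0389
```

Request:
drive_tool --pt "0 0 0 0 0 -0.06 0.3" --pt "0 0 0 0 0 -0.06 0.3"

```text
clock: 13.45
position: [0.4929, 0.1251, 0.1357]
tool_rot: [0.0, -0.415, 0.91, 0.0]
force: [-1.6, 0.2, 6.9]
opening: 0.0388
grip_force: 31.9
```

```bash
python3 m.py 5
```

```text
t 13.65 yaw -130.8 q6 -0.76 Mz -0.150+-0.025 tau6 -0.065+-0.087 F [-2.2  0.8  6.4] grip 32 op 0.0391
```

Request:
drive_tool --pt "0 0 0 0 0 -0.05 0.3" --pt "0 0 0 0 0 -0.05 0.3"

```text
clock: 13.82
position: [0.4929, 0.1251, 0.1357]
tool_rot: [0.0, -0.393, 0.919, 0.0]
force: [-2.4, 0.4, 6.3]
opening: 0.0391
grip_force: 31.8
```

```bash
python3 m.py 5
```

```text
t 14.02 yaw -133.6 q6 -0.71 Mz -0.164+-0.030 tau6 -0.079+-0.113 F [-2.   0.4  5.7] grip 32 op 0.0387
```

```bash
python3 m.py 3
```

```text
t 14.12 yaw -133.6 q6 -0.71 Mz -0.173+-0.031 tau6 -0.155+-0.000 F [-1.6  0.1  6. ] grip 32 op 0.0390
```

Request:
drive_tool --pt "0 0 0 0 0 0.035 0.3" --pt "0 0 0 0 0 0.035 0.3"

```text
clock: 14.28
position: [0.4929, 0.1251, 0.1357]
tool_rot: [0.0, -0.41, 0.912, 0.0]
force: [-2.0, 0.1, 6.3]
opening: 0.0386
grip_force: 31.8
```

```bash
python3 m.py 4
```

```text
t 14.43 yaw -131.6 q6 -0.74 Mz -0.210+-0.021 tau6 -0.270+-0.052 F [-2.7  0.9  6.3] grip 32 op 0.0389
```

Request:
drive_tool --pt "0 0 0 0 0 0.035 0.3" --pt "0 0 0 0 0 0.035 0.3"

```text
clock: 14.6
position: [0.4928, 0.1251, 0.1357]
tool_rot: [0.0, -0.426, 0.905, 0.0]
force: [-2.3, 1.1, 5.8]
opening: 0.039
grip_force: 31.8
```

```bash
python3 m.py 4
```

```text
t 14.75 yaw -129.6 q6 -0.78 Mz -0.172+-0.035 tau6 -0.256+-0.072 F [-2.9  0.8  7. ] grip 32 op 0.0392
```

Request:
drive_tool --pt "0 0 0 0 0 0.035 0.3" --pt "0 0 0 0 0 0.035 0.3"

```text
clock: 14.92
position: [0.4928, 0.1251, 0.1357]
tool_rot: [0.0, -0.442, 0.897, 0.0]
force: [-1.5, 0.8, 6.2]
opening: 0.0387
grip_force: 31.8
```

```bash
python3 m.py 4
```

```text
t 15.07 yaw -127.6 q6 -0.81 Mz -0.277+-0.030 tau6 -0.323+-0.075 F [-1.8 -0.4  5.7] grip 32 op 0.0390
```

Request:
drive_tool --pt "0 0 0 0 0 0.035 0.3" --pt "0 0 0 0 0 0.035 0.3"

```text
clock: 15.23
position: [0.4928, 0.1251, 0.1357]
tool_rot: [0.0, -0.457, 0.889, 0.0]
force: [-2.1, 0.9, 7.3]
opening: 0.0387
grip_force: 31.8
```

```bash
python3 m.py 4
```

```text
t 15.38 yaw -125.7 q6 -0.85 Mz -0.457+-0.020 tau6 -0.510+-0.069 F [-1.4  0.4  6.3] grip 32 op 0.0390
```

Request:
drive_tool --pt "0 0 0 0 0 -0.07 0.3" --pt "0 0 0 0 0 -0.14 0.3" --pt "0 0 0 0 0 -0.14 0.6" --pt "0 0 0 0 0 -0.14 0.6" --pt "0 0 0 0 0 -0.14 0.6"

```text
clock: 15.8
position: [0.4926, 0.1249, 0.135]
tool_rot: [-0.0, -0.394, 0.919, -0.0]
force: [-0.2, 0.9, 0.0]
opening: 0.0512
grip_force: 0.0
```

```bash
python3 m.py 4
```

```text
t 15.95 yaw -133.6 q6 -0.71 Mz 0.009+-0.034 tau6 -0.007+-0.002 F [-0.6 -0.   0.4] grip 0 op 0.0511
```

Request:
drive_tool --pt "0 0 0 0 0 0 0.3" --pt "0 0 0 0 0 0 0.3" --pt "0 0 0 0 0 0 0.3" --pt "0 0 0 0 0 0 0.3" --force 60

```text
clock: 16.28
position: [0.4926, 0.1251, 0.1354]
tool_rot: [0.0, -0.394, 0.919, 0.0]
force: [-0.3, -0.0, 3.4]
opening: 0.0387
grip_force: 60.0
```

```bash
python3 m.py 5
```

```text
t 16.48 yaw -133.6 q6 -0.71 Mz -0.005+-0.017 tau6 -0.013+-0.001 F [-1.6  0.1  4.7] grip 60 op 0.0387
```

Request:
drive_tool --pt "0 0 0 0 0 0.044 0.3" --pt "0 0 0 0 0 0.044 0.3"

```text
clock: 16.65
position: [0.4926, 0.125, 0.1354]
tool_rot: [-0.0, -0.414, 0.91, 0.0]
force: [-1.5, -0.6, 4.8]
opening: 0.0381
grip_force: 60.3
```

```bash
python3 m.py 5
```

```text
t 16.85 yaw -131.2 q6 -0.75 Mz -0.217+-0.027 tau6 -0.310+-0.086 F [-1.  -0.2  4.2] grip 60 op 0.0385
```

Request:
drive_tool --pt "0 0 0 0 0 0.044 0.3" --pt "0 0 0 0 0 0.044 0.3"

```text
clock: 17.02
position: [0.4926, 0.125, 0.1354]
tool_rot: [0.0, -0.434, 0.901, 0.0]
force: [-1.3, -0.5, 4.5]
opening: 0.0384
grip_force: 60.3
```

```bash
python3 m.py 5
```

```text
t 17.22 yaw -128.7 q6 -0.79 Mz -0.349+-0.027 tau6 -0.424+-0.083 F [-2.   0.2  5.4] grip 60 op 0.0381
```

Request:
drive_tool --pt "0 0 0 0 0 0.044 0.3" --pt "0 0 0 0 0 0.044 0.3"

```text
clock: 17.38
position: [0.4926, 0.125, 0.1354]
tool_rot: [0.0, -0.453, 0.891, 0.0]
force: [-1.8, -0.2, 5.5]
opening: 0.0381
grip_force: 60.3
```

```bash
python3 m.py 5
```

```text
t 17.58 yaw -126.2 q6 -0.84 Mz -0.520+-0.040 tau6 -0.586+-0.069 F [-1.9  0.1  4.7] grip 60 op 0.0383
```

The torque climbs linearly at about 3 N·m/rad, so this is the stop. I back off to its rest point and then count clicks clockwise.

Request:
drive_tool --pt "0 0 0 0 0 -0.07 0.3" --pt "0 0 0 0 0 -0.13 0.3" --pt "0 0 0 0 0 -0.13 0.3" --pt "0 0 0 0 0 -0.13 0.3" --pt "0 0 0 0 0 -0.13 0.3"

```text
clock: 18.0
position: [0.4926, 0.1251, 0.1354]
tool_rot: [0.0, -0.395, 0.919, 0.0]
force: [-2.1, 0.9, 5.2]
opening: 0.0383
grip_force: 60.3
```

```bash
python3 m.py 4
```

```text
t 18.15 yaw -133.5 q6 -0.71 Mz -0.135+-0.017 tau6 -0.110+-0.001 F [-1.9 -0.5  4.9] grip 60 op 0.0382
```

Request:
drive_tool --pt "0 0 0 0 0 -0.07 0.3" --pt "0 0 0 0 0 -0.07 0.3" --pt "0 0 0 0 0 -0.07 0.3"

```text
clock: 18.4
position: [0.4926, 0.1251, 0.1354]
tool_rot: [0.0, -0.363, 0.932, 0.0]
force: [-2.1, -1.0, 5.3]
opening: 0.0384
grip_force: 60.3
```

```bash
python3 m.py 3
```

```text
t 18.50 yaw -137.4 q6 -0.64 Mz 0.141+-0.020 tau6 0.142+-0.013 F [-1.9 -0.   5. ] grip 60 op 0.0382
```

Request:
drive_tool --pt "0 0 0 0 0 -0.07 0.3" --pt "0 0 0 0 0 -0.07 0.3" --pt "0 0 0 0 0 -0.07 0.3"

```text
clock: 18.75
position: [0.4926, 0.1251, 0.1354]
tool_rot: [-0.0, -0.33, 0.944, -0.0]
force: [-2.4, 0.2, 5.8]
opening: 0.0383
grip_force: 60.4
```

```bash
python3 m.py 3
```

```text
t 18.85 yaw -141.5 q6 -0.57 Mz 0.055+-0.017 tau6 0.071+-0.013 F [-0.9 -0.2  6.5] grip 60 op 0.0384
```

Request:
drive_tool --pt "0 0 0 0 0 -0.07 0.3" --pt "0 0 0 0 0 -0.07 0.3" --pt "0 0 0 0 0 -0.07 0.3"

```text
clock: 19.1
position: [0.4926, 0.1251, 0.1354]
tool_rot: [-0.0, -0.297, 0.955, 0.0]
force: [-2.2, 1.1, 5.1]
opening: 0.0385
grip_force: 60.4
```

```bash
python3 m.py 3
```

```text
t 19.20 yaw -145.4 q6 -0.50 Mz 0.127+-0.039 tau6 0.117+-0.013 F [-2.  -0.1  6.7] grip 60 op 0.0380
```

Request:
drive_tool --pt "0 0 0 0 0 -0.07 0.3" --pt "0 0 0 0 0 -0.07 0.3" --pt "0 0 0 0 0 -0.07 0.3"

```text
clock: 19.45
position: [0.4926, 0.1251, 0.1354]
tool_rot: [0.0, -0.263, 0.965, -0.0]
force: [-1.6, 0.6, 5.7]
opening: 0.0383
grip_force: 60.3
```

```bash
python3 m.py 3
```

```text
t 19.55 yaw -149.5 q6 -0.43 Mz -0.151+-0.028 tau6 -0.143+-0.012 F [-1.7  0.4  4.4] grip 60 op 0.0381
```

Request:
drive_tool --pt "0 0 0 0 0 -0.07 0.3" --pt "0 0 0 0 0 -0.07 0.3" --pt "0 0 0 0 0 -0.07 0.3"

```text
clock: 19.8
position: [0.4927, 0.1251, 0.1354]
tool_rot: [0.0, -0.229, 0.973, 0.0]
force: [-2.1, -0.1, 5.0]
opening: 0.0378
grip_force: 60.3
```

```bash
python3 m.py 3
```

```text
t 19.90 yaw -153.5 q6 -0.36 Mz -0.176+-0.027 tau6 -0.190+-0.011 F [-2.7 -0.3  5.4] grip 60 op 0.0382
```

Request:
drive_tool --pt "0 0 0 0 0 -0.07 0.3" --pt "0 0 0 0 0 -0.07 0.3" --pt "0 0 0 0 0 -0.07 0.3"

```text
clock: 20.15
position: [0.4927, 0.1251, 0.1353]
tool_rot: [0.0, -0.195, 0.981, 0.0]
force: [-1.7, -0.6, 4.7]
opening: 0.0381
grip_force: 60.3
```

```bash
python3 m.py 3
```

```text
t 20.25 yaw -157.5 q6 -0.29 Mz -0.166+-0.038 tau6 -0.113+-0.022 F [-1.7  0.3  5.4] grip 60 op 0.0380
```

Request:
drive_tool --pt "0 0 0 0 0 -0.07 0.3" --pt "0 0 0 0 0 -0.07 0.3" --pt "0 0 0 0 0 -0.07 0.3"

```text
clock: 20.5
position: [0.4927, 0.1251, 0.1354]
tool_rot: [0.0, -0.161, 0.987, 0.0]
force: [-1.8, 0.5, 6.2]
opening: 0.0379
grip_force: 60.4
```

```bash
python3 m.py 3
```

```text
t 20.60 yaw -161.5 q6 -0.22 Mz -0.065+-0.016 tau6 -0.038+-0.014 F [-1.1 -0.   6. ] grip 60 op 0.0379
```

Request:
drive_tool --pt "0 0 0 0 0 -0.07 0.3" --pt "0 0 0 0 0 -0.07 0.3" --pt "0 0 0 0 0 -0.07 0.3"

```text
clock: 20.85
position: [0.4926, 0.1251, 0.1354]
tool_rot: [-0.0, -0.126, 0.992, -0.0]
force: [-1.8, 0.4, 5.3]
opening: 0.0384
grip_force: 60.4
```

```bash
python3 m.py 3
```

```text
t 20.95 yaw -165.5 q6 -0.15 Mz 0.068+-0.015 tau6 0.091+-0.013 F [-1.9  0.6  6.2] grip 60 op 0.0382
```

Request:
drive_tool --pt "0 0 0 0 0 -0.07 0.3" --pt "0 0 0 0 0 -0.07 0.3" --pt "0 0 0 0 0 -0.07 0.3"

```text
clock: 21.2
position: [0.4926, 0.1251, 0.1354]
tool_rot: [-0.0, -0.091, 0.996, 0.0]
force: [-2.1, 0.3, 6.4]
opening: 0.0381
grip_force: 60.4
```

```bash
python3 m.py 3
```

```text
t 21.30 yaw -169.5 q6 -0.08 Mz 0.069+-0.036 tau6 0.088+-0.013 F [-3.1 -0.6  5.3] grip 60 op 0.0382
```

Request:
drive_tool --pt "0 0 0 0 0 -0.07 0.3" --pt "0 0 0 0 0 -0.07 0.3" --pt "0 0 0 0 0 -0.07 0.3"

```text
clock: 21.55
position: [0.4926, 0.1251, 0.1354]
tool_rot: [-0.0, -0.057, 0.998, 0.0]
force: [-2.3, -0.8, 5.3]
opening: 0.0384
grip_force: 60.4
```

```bash
python3 m.py 3
```

```text
t 21.65 yaw -173.5 q6 -0.01 Mz 0.118+-0.023 tau6 0.146+-0.013 F [-2.5  0.5  6.3] grip 60 op 0.0378
```

Request:
drive_tool --pt "0 0 0 0 0 -0.07 0.3" --pt "0 0 0 0 0 -0.07 0.3" --pt "0 0 0 0 0 -0.07 0.3"

```text
clock: 21.9
position: [0.4926, 0.1251, 0.1354]
tool_rot: [0.0, -0.021, 1.0, -0.0]
force: [-1.5, -0.4, 6.0]
opening: 0.0377
grip_force: 60.4
```

```bash
python3 m.py 3
```

```text
t 22.00 yaw -177.6 q6 0.06 Mz -0.149+-0.025 tau6 -0.124+-0.012 F [-1.8  0.2  6.3] grip 60 op 0.0384
```

Request:
drive_tool --pt "0 0 0 0 0 -0.07 0.3" --pt "0 0 0 0 0 -0.07 0.3" --pt "0 0 0 0 0 -0.07 0.3"

```text
clock: 22.25
position: [0.4926, 0.1251, 0.1354]
tool_rot: [0.0, 0.014, 1.0, 0.0]
force: [-2.3, 0.5, 6.1]
opening: 0.0382
grip_force: 60.4
```

```bash
python3 m.py 3
```

```text
t 22.35 yaw 178.4 q6 0.13 Mz -0.118+-0.024 tau6 -0.128+-0.012 F [-2.3  0.9  6.4] grip 60 op 0.0382
```

Request:
drive_tool --pt "0 0 0 0 0 -0.07 0.3" --pt "0 0 0 0 0 -0.07 0.3" --pt "0 0 0 0 0 -0.07 0.3"

```text
clock: 22.6
position: [0.4926, 0.125, 0.1354]
tool_rot: [-0.0, 0.049, 0.999, -0.0]
force: [-2.3, -0.0, 7.4]
opening: 0.0379
grip_force: 60.5
```

```bash
python3 m.py 3
```

```text
t 22.70 yaw 174.4 q6 0.20 Mz -0.187+-0.021 tau6 -0.184+-0.023 F [-2.9  1.3  7.5] grip 60 op 0.0379
```

Request:
drive_tool --pt "0 0 0 0 0 -0.07 0.3" --pt "0 0 0 0 0 -0.07 0.3" --pt "0 0 0 0 0 -0.07 0.3"

```text
clock: 22.95
position: [0.4926, 0.1251, 0.1354]
tool_rot: [0.0, 0.083, 0.997, 0.0]
force: [-1.8, 0.8, 5.7]
opening: 0.0379
grip_force: 60.4
```

```bash
python3 m.py 3
```

```text
t 23.05 yaw 170.4 q6 0.27 Mz -0.016+-0.014 tau6 -0.018+-0.014 F [-3.1  0.6  5.3] grip 60 op 0.0383
```

Request:
drive_tool --pt "0 0 0 0 0 -0.05 0.3" --pt "0 0 0 0 0 -0.05 0.3" --pt "0 0 0 0 0 -0.05 0.3"

```text
clock: 23.3
position: [0.4925, 0.1252, 0.1354]
tool_rot: [-0.0, 0.108, 0.994, 0.0]
force: [-2.2, -0.5, 6.5]
opening: 0.0378
grip_force: 60.4
```

```bash
python3 m.py 3
```

```text
t 23.40 yaw 167.6 q6 0.32 Mz 0.170+-0.015 tau6 0.196+-0.008 F [-2.2  0.9  5.9] grip 60 op 0.0381
```

Request:
drive_tool --pt "0 0 0 0 0 -0.05 0.3" --pt "0 0 0 0 0 -0.05 0.3" --pt "0 0 0 0 0 -0.05 0.3"

```text
clock: 23.65
position: [0.4926, 0.1251, 0.1354]
tool_rot: [-0.0, 0.133, 0.991, 0.0]
force: [-1.8, 0.6, 6.5]
opening: 0.0377
grip_force: 60.4
```

```bash
python3 m.py 3
```

```text
t 23.75 yaw 164.7 q6 0.37 Mz 0.150+-0.018 tau6 0.123+-0.009 F [-2.7  0.3  6.3] grip 60 op 0.0380
```

Request:
drive_tool --pt "0 0 0 0 0 -0.05 0.3" --pt "0 0 0 0 0 -0.05 0.3" --pt "0 0 0 0 0 -0.05 0.3"

```text
clock: 24.0
position: [0.4925, 0.1251, 0.1354]
tool_rot: [-0.0, 0.158, 0.988, 0.0]
force: [-2.9, 0.8, 6.4]
opening: 0.0382
grip_force: 60.4
```

```bash
python3 m.py 3
```

```text
t 24.10 yaw 161.9 q6 0.42 Mz 0.183+-0.013 tau6 0.216+-0.009 F [-2.5  0.8  5.8] grip 60 op 0.0380
```

Request:
drive_tool --pt "0 0 0 0 0 -0.04 0.3" --pt "0 0 0 0 0 -0.04 0.3" --pt "0 0 0 0 0 -0.04 0.3"

```text
clock: 24.35
position: [0.4926, 0.1251, 0.1354]
tool_rot: [-0.0, 0.178, 0.984, -0.0]
force: [-1.8, 0.2, 5.6]
opening: 0.0382
grip_force: 60.4
```

```bash
python3 m.py 3
```

```text
t 24.45 yaw 159.6 q6 0.46 Mz -0.040+-0.021 tau6 -0.018+-0.007 F [-3.1  0.4  5.4] grip 60 op 0.0381
```

Request:
drive_tool --pt "0 0 0 0 0 -0.044 0.3" --pt "0 0 0 0 0 -0.044 0.3" --pt "0 0 0 0 0 -0.044 0.3"

```text
clock: 24.7
position: [0.4926, 0.1251, 0.1354]
tool_rot: [-0.0, 0.199, 0.98, -0.0]
force: [-2.0, 0.2, 4.8]
opening: 0.0382
grip_force: 60.4
```

```bash
python3 m.py 3
```

```text
t 24.80 yaw 157.0 q6 0.50 Mz -0.069+-0.016 tau6 -0.065+-0.008 F [-2.3  0.3  6.3] grip 60 op 0.0380
```

Request:
drive_tool --pt "0 0 0 0 0 -0.035 0.3" --pt "0 0 0 0 0 -0.035 0.3" --pt "0 0 0 0 0 -0.035 0.3"

```text
clock: 25.05
position: [0.4926, 0.125, 0.1354]
tool_rot: [-0.0, 0.216, 0.976, -0.0]
force: [-1.8, 0.4, 7.0]
opening: 0.0383
grip_force: 60.4
```

```bash
python3 m.py 3
```

```text
t 25.15 yaw 155.0 q6 0.54 Mz -0.095+-0.055 tau6 -0.098+-0.057 F [-2.1  0.3  6.4] grip 60 op 0.0386
```

Request:
drive_tool --pt "0 0 0 0 0 -0.035 0.3" --pt "0 0 0 0 0 -0.035 0.3" --pt "0 0 0 0 0 -0.035 0.3"

```text
clock: 25.4
position: [0.4926, 0.125, 0.1354]
tool_rot: [0.0, 0.233, 0.972, -0.0]
force: [-1.2, 0.4, 6.5]
opening: 0.0382
grip_force: 60.4
```

```bash
python3 m.py 3
```

```text
t 25.50 yaw 153.0 q6 0.57 Mz -0.144+-0.026 tau6 -0.139+-0.009 F [-2.7 -0.1  6. ] grip 60 op 0.0385
```

Request:
drive_tool --pt "0 0 0 0 0 -0.035 0.3" --pt "0 0 0 0 0 -0.035 0.3" --pt "0 0 0 0 0 -0.035 0.3"

```text
clock: 25.75
position: [0.4926, 0.1251, 0.1354]
tool_rot: [-0.0, 0.25, 0.968, 0.0]
force: [-2.3, 0.5, 5.7]
opening: 0.0384
grip_force: 60.4
```

```bash
python3 m.py 3
```

```text
t 25.85 yaw 151.0 q6 0.61 Mz -0.007+-0.023 tau6 -0.024+-0.007 F [-1.7  1.3  6.1] grip 60 op 0.0380
```

Request:
drive_tool --pt "0 0 0 0 0 -0.03 0.3" --pt "0 0 0 0 0 -0.03 0.3" --pt "0 0 0 0 0 -0.03 0.3"

```text
clock: 26.1
position: [0.4925, 0.125, 0.1354]
tool_rot: [-0.0, 0.265, 0.964, -0.0]
force: [-2.9, 0.0, 6.4]
opening: 0.0382
grip_force: 60.4
```

```bash
python3 m.py 3
```

```text
t 26.20 yaw 149.3 q6 0.64 Mz -0.141+-0.025 tau6 -0.160+-0.006 F [-2.3  0.7  6.8] grip 60 op 0.0382
```

Request:
drive_tool --pt "0 0 0 0 0 0.052 0.3" --pt "0 0 0 0 0 0.052 0.3" --pt "0 0 0 0 0 0.052 0.3"

```text
clock: 26.45
position: [0.4926, 0.1251, 0.1354]
tool_rot: [-0.0, 0.239, 0.971, 0.0]
force: [-2.3, 0.8, 5.9]
opening: 0.0386
grip_force: 60.4
```

```bash
python3 m.py 4
```

```text
t 26.60 yaw 152.3 q6 0.59 Mz 0.023+-0.040 tau6 0.042+-0.009 F [-2.  -0.3  6.7] grip 60 op 0.0381
```

Request:
drive_tool --pt "0 0 0 0 0 0 0.6" --pt "0 0 0 0 0 0 0.6" --pt "0 0 0 0 0 0 0.6" --pt "0 0 0 0 0 0 0.6" --pt "0 0 0 0 0 0 0.6"

```text
clock: 27.02
position: [0.4927, 0.125, 0.1351]
tool_rot: [-0.0, 0.24, 0.971, -0.0]
force: [-0.1, -0.3, -0.9]
opening: 0.0513
grip_force: 0.0
```

```bash
python3 m.py 3
```

```text
t 27.12 yaw 152.2 q6 0.59 Mz -0.017+-0.028 tau6 -0.002+-0.000 F [ 0.3  0.2 -0.6] grip 0 op 0.0515
```

Request:
drive_tool --pt "0 0 0.02 0 0 0 0.7" --pt "0 0 0.045 0 0 0 0.7" --pt "0 0 0.065 0 0 0 0.7" --pt "0.007 -0.03 0.065 0 0 0 0" --pt "0.015 -0.065 0.065 0 0 0 0" --pt "0.023 -0.1 0.065 0 0 0 0" --pt "0.03 -0.135 0.06 0 0 0 0" --pt "0.033 -0.1505 0.045 0 0 0 0" --pt "0.033 -0.1505 0.03 0 0 0 0" --pt "0.033 -0.1505 0.03 0 0 0 0" --pt "0.033 -0.1505 0.03 0 0 0 0" --force 20

```text
clock: 28.03
position: [0.5248, -0.0254, 0.1647]
tool_rot: [-0.001, 0.241, 0.971, 0.0]
force: [1.0, 0.6, 0.6]
opening: 0.0
grip_force: 0.0
```

Run:
```python
from h import *
s=state(); print({k:np.round(s[k],4).tolist() for k in["clock","position","force","opening"]})
a=camera("side")["img"][130:260,270:420]; b=camera("top")["img"][120:260,220:420]
cv2.imwrite("pics/c.png",np.hstack([cv2.resize(a,(390,360)),cv2.resize(b,(400,360))])[...,::-1])
```

```text
{'clock': 28.0333, 'position': [0.5248, -0.0254, 0.1647], 'force': [0.9502, 0.5638, 0.5696], 'opening': 0.0}
```

View pics/c.png

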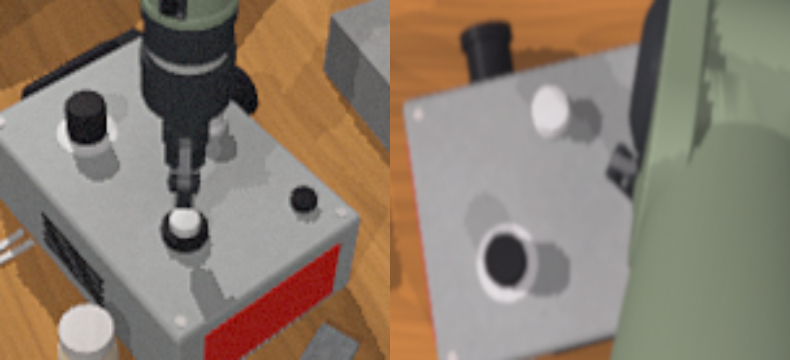

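The shut fingertips are centred above the button (side crop: tips at (185,200), button at (185,220)), and the loupe and selector stand free. Pressing gently.

Request:
drive_tool --pt "0 0 -0.006 0 0 0 0" --pt "0 0 -0.012 0 0 0 0" --pt "0 0 -0.015 0 0 0 0" --pt "0 0 -0.015 0 0 0 0"

```text
clock: 28.47
position: [0.525, -0.025, 0.1495]
tool_rot: [-0.001, 0.24, 0.971, -0.0]
force: [-0.6, -0.5, 0.1]
opening: 0.0001
grip_force: 0.0
```

Request:
drive_tool --pt "0 0 -0.001 0 0 0 0" --pt "0 0 -0.002 0 0 0 0" --pt "0 0 -0.002 0 0 0 0"

```text
clock: 28.72
position: [0.5257, -0.0254, 0.1482]
tool_rot: [-0.0, 0.24, 0.971, -0.0]
force: [0.1, 0.2, -0.2]
opening: 0.0
grip_force: 0.0
```

Request:
drive_tool --pt "0 0 -0.001 0 0 0 0" --pt "0 0 -0.002 0 0 0 0" --pt "0 0 -0.002 0 0 0 0"

```text
clock: 28.97
position: [0.5258, -0.0255, 0.1464]
tool_rot: [0.0, 0.241, 0.971, 0.0]
force: [-0.9, -1.0, 0.9]
opening: -0.0002
grip_force: 0.8
```

Contact is just starting. I keep going in 2 mm steps.

Request:
drive_tool --pt "0 0 -0.001 0 0 0 0" --pt "0 0 -0.002 0 0 0 0" --pt "0 0 -0.002 0 0 0 0"

```text
clock: 29.22
position: [0.5258, -0.0255, 0.1444]
tool_rot: [0.0, 0.241, 0.971, 0.0]
force: [-0.1, 0.7, 2.3]
opening: 0.0003
grip_force: 1.4
```

Request:
drive_tool --pt "0 0 -0.001 0 0 0 0" --pt "0 0 -0.002 0 0 0 0" --pt "0 0 -0.002 0 0 0 0"

```text
clock: 29.47
position: [0.5258, -0.0255, 0.1423]
tool_rot: [0.0, 0.241, 0.971, 0.0]
force: [-0.2, -0.3, 3.1]
opening: 0.0001
grip_force: 2.0
```

Request:
drive_tool --pt "0 0 -0.0015 0 0 0 0" --pt "0 0 -0.0015 0 0 0 0"

```text
clock: 29.63
position: [0.5258, -0.0255, 0.141]
tool_rot: [0.0, 0.241, 0.971, -0.0]
force: [0.3, -1.2, 5.1]
opening: 0.0002
grip_force: 2.5
```

Request:
drive_tool --pt "0 0 -0.0007 0 0 0 0" --pt "0 0 -0.0007 0 0 0 0" --pt "0 0 -0.0007 0 0 0 0"

```text
clock: 29.88
position: [0.5259, -0.0255, 0.141]
tool_rot: [0.0, 0.241, 0.971, -0.0]
force: [-2.8, -0.3, 11.1]
opening: -0.0
grip_force: 5.3
```

Request:
drive_tool --pt "0 0 0.003 0 0 0 0" --pt "0 0 0.007 0 0 0 0" --pt "0 0 0.015 0 0 0 0" --pt "0 0 0.035 0 0 0 0" --pt "0 0 0.065 0 0 0 0" --pt "0 0 0.1 0 0 0 0" --pt "-0.02 0 0.12 0 0 0 0" --pt "-0.02 0 0.12 0 0 0 0" --pt "-0.02 0 0.12 0 0 0 0"

```text
clock: 30.63
position: [0.5057, -0.0255, 0.2611]
tool_rot: [0.001, 0.241, 0.971, 0.0]
force: [-0.2, -0.0, -0.3]
opening: -0.0001
grip_force: 0.0
```

Run:
```python
from h import *
s=state(); print({k:np.round(s[k],4).tolist() for k in["clock","position","force"]})
c=camera("side"); P=cloud(c); st=P[200:225,328:355].reshape(-1,3); q=st[(st[:,2]>.112)&(st[:,2]<.14)]; print("start",len(q),q.mean(0),np.percentile(q[:,2],95))
for t in ["loupe","jar","plate","tweezers"]:
    for r in silhouettes(c,t)[:1]: print(t,np.median(P[r["region"]&(c["depth"]>0)],0).round(3))
```

```text
{'clock': 30.6333, 'position': [0.5057, -0.0255, 0.2611], 'force': [-0.2499, -0.0319, -0.3258]}
start 143 [ 0.521405   -0.03091308  0.11830674] 0.12288427868707312
loupe [0.601 0.075 0.127]
jar [ 0.406 -0.072  0.06 ]
plate [0.376 0.249 0.005]
tweezers [0.365 0.097 0.003]
```

Start bottomed out at 11 N and came back up, and the bystanders have not moved. Handing in.

```bash
python3 -c "
from workcell import *
print(finish_job())"
```

```text
the job is handed in; nothing more can be done
None
```

The job is handed in and no verdict came back: I turned the selector to its anticlockwise stop (0.5 N·m at most), then three clicks clockwise by feel, the third click being the faintest, and released it; I pressed start fully once at about 11 N and it came back up; the loupe, jar, plate and tweezers showed no movement, and I did not re-measure the brush and nozzle.

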